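# Roll the grinding ball up its loading gutter and bolt it in

### The arm

A 6-joint arm with a two-finger parallel gripper is mounted at the origin on a cart in front of the work surface, level with it; the furniture and walls round the work are solid. World frame = base frame: x ahead of the robot, y to its left, z up, the work surface at z = 0. Lengths are in m, angles in rad, forces in N, time in s.
With the tool pointing down it reaches from about 0.25 to 0.85 m from the base axis. Payload 12.5 kg.
Tool frame: the origin (TCP) lies midway between the tips of the shut fingers; the grasp point (between the pads) lies 19 mm behind it; z points along the fingers, y is the direction in which the jaws open and shut (so a half turn about z gives the same grasp; the last joint's range is limited). The gripper opens to 93 mm and grips with 3 to 60 N. Pads are 15 mm wide; open, the fingers measure 128 mm over their backs; the gripper's body (75 mm by 188 mm) begins 65 mm behind the grasp point.
Start: joints at [-1.248, 0.351, 1.652, -0, 1.139, -0.085], TCP at [0.218, -0.505, 0.219] pointing down, gripper open.
Joint ranges: [-2.75, 2.75], [-0.79, 2.1], [0.01, 2.65], [-1.57, 4.71], [0.07, 3.14], [-2.87, 2.87]. Speed limits (rad/s): [2.22, 2.22, 2.79, 3.14, 3.14, 3.14].

### API

Orientations are given as a 3x3 rotation matrix whose columns are the frame's x, y, z axes.
In Python, from workcell import state, camera, calibration, finish_job gives the robot as it stands.
- The arm moves only by the tool apply_moves, never from a script. Its argument "motion" is a list of rows, each a list of 2 entries, a list of its own where there are three numbers: the shift along the world's x, y, z in mm, then the turn, a rotation vector about the world's x, y, z in degrees. In form: [[[x, y, z], [rx, ry, rz]], ...]. A call has exactly 8 rows; each row shifts and turns the pose as measured when the row begins; what a row does not reach is not made up. A row lasts 1/8 s, in which the tool goes at most 62.5 mm and 10.7 degrees, less where a joint would pass 70% of its speed; a pose out of reach is approached as far as the arm can. A call is refused whole if a number of a shift passes 62.5 or a number of a turn 10.7, either way. A call with a gripper value outside its range is refused whole. "gripper" is the finger opening in mm, from 0 to 93, set as the call begins (left out, the last holds). The fingers move at their own pace and stop on an object; "grip_force" is the grip in N (left out, the last holds). Time passes only in rows, so rows that do not move let the fingers close, or fill a call up. It gives the time, the measured TCP pose, the force and the opening at its end, in the units of the state.
- state(): the state, without advancing time (a new reading comes with each control period).
- camera(name): name is "scene" or "side" or "wrist"; returns the picture (420x560x3 uint8, red, green, blue); there is no depth.
- calibration(name): a dict with "fx", "fy", "cx", "cy" (pixels), "eye" and "attitude" of the camera in the world. Camera axes: x right, y up, looking along -z (the intrinsics and any distortion apply to the point x, -y, -z); pixel columns grow to the right and rows downward; lengths in m; the calibration is good to about 2 mm. A picture is of the moment at which its call begins: read the wrist's pose just before it. calibration takes no time and is no camera call; for the wrist camera it gives the pose at the moment of the call.
- finish_job(): hands the job in, once; it reports no verdict.
The state is a dict: "time_s": time; "qpos": joint angles; "dq": joint speeds; "tau": joint torques, N m; "tcp_pos": TCP position; "ee_rot": TCP orientation; "wrist_force": force on the tool from outside, world axes, zero at the start; "moment": the same for the moment, N m; "finger_gap": finger opening in m.
Only numpy, scipy, OpenCV 4.12 (cv2) and the standard library are available. Lean on these libraries where they do the work, as an engineer would, in place of code of your own. Each camera call takes 0.05 s, during which the arm holds its last target. There are 200 camera calls.

### The job

Load the grinding ball: with the fingertips, slowly push the white ball up the sloped blue gutter until it drops into the pocket against the end stop and stays there, keeping the fingers behind it all the way so that it cannot roll back. Then push the orange knob of the keeper bolt fully in, so that the bolt lies across the gutter behind the ball. Do not pick the ball up or lift it out of the gutter, and leave the things standing round about where they are.

Things in the scene. Friction and masses are not known exactly. Their poses are not given: they have to be found in the camera images.
- gutter: Blue sloped channel on a dark fixed stand, 270 x 84 mm at the foot. Origin on the gutter's floor surface and centre line; +x points uphill along the floor (slope 0.12 rad), +y across it, +z square to the floor. Clear width 42 mm; the side walls rise only 8 mm above the floor. All x, y, z in these descriptions are in this frame.
- low_lip (a point): Top inner edge, on the centre line, of the 6 mm high lip that closes the gutter's low end, at x = -105 mm; above it the end is open.
- pocket (a point): Where the ball's centre rests in the pocket at the high end: x = +87, z = +16 mm. The floor steps down 4 mm at x = +75 mm, and an upright metal stop plate (top 28 mm above the floor plane) has its face at x = +108.5 mm. A ball in the pocket cannot roll back over the step by itself.
- ball: White polished ceramic ball, 40 mm diameter, about 0.2 kg, loose, slippery (friction about 0.25). Origin at its centre; its orientation means nothing. Starts in the gutter against the low lip (centre x = -90.5, z = +20 mm), its upper part standing clear of the side walls. Rolls back down there whenever it is let go before the pocket.
- keeper (a joint): Travel of the steel keeper bolt (8 mm thick, on the gutter's -y side) along +y: 0 = fully out, 0.034 m = fully in, across the gutter behind a ball in the pocket. Starts nearly out; about 1.5 N of friction, stays where it is left. Its two metal guides stand within x = +47 to +73, y = -25 to -91 mm, tops 25 mm above the floor plane.
- keeper_knob (a point): Middle of the orange upright knob on the bolt: 12 mm diameter, 26 mm tall (half above, half below this point, along the gutter's z). With the bolt out it is at x = +60, y = -72, z = +39 mm; it moves along +y with the bolt, clear above the guides.
- immersion_oil: Small brown bottle with black cap, 28 x 27 x 60 mm, a bystander in front of the gutter. Origin at the centre of its underside.
- control_latex: Small white bottle with white cap, 24 x 24 x 59 mm, a bystander behind the gutter. Origin at the centre of its underside.
- specimen_cup: Clear cup with yellow lid, 63 mm wide, 65 mm high, a bystander to the left. Origin at the centre of its underside.
- lens_cleaner: White dropper bottle, 41 mm wide, 137 mm high, a bystander at the back left. Origin at the centre of its underside.
- label_tape: Roll of cream tape lying flat, 62 mm wide, 19 mm high, a bystander in front. Origin at the centre of its underside.
- petri_0: Clear dish with lid, 62 mm wide, 16 mm high, a bystander at the front left. Origin at the centre of its underside.

How it is judged:
On the way, in this order (a step that is already met when the one before it is completed fails the run):
1. the ball is on its way up the middle of the gutter, moving slowly with the fingers against it (x of ball in the frame of gutter between -0.05 and 0.05 m and linear speed of ball below 0.25 m/s and contact force between the fingers and ball above 0.03 N), for 0.04 s.
2. the ball has dropped into the pocket at the end stop, with the bolt still out (x of ball in the frame of gutter between 0.0825 and 0.0925 m and z of ball in the frame of gutter between 0.0125 and 0.0185 m and value of joint keeper below 0.015 m), for 0.2 s.
3. the bolt is pushed in behind the ball (x of ball in the frame of gutter between 0.0825 and 0.0925 m and z of ball in the frame of gutter between 0.0125 and 0.0185 m and value of joint keeper above 0.03 m), for 0.2 s.
At the end, for the whole second after the job is handed in: The ball lies at rest in the pocket between step and end stop (centre 82.5 to 92.5 mm up the gutter's x axis, within 4 mm of the centre line and 12.5 to 18.5 mm above the floor plane) and the keeper bolt is in by at least 30 of its 34 mm (all of step 3 and y of ball in the frame of gutter between -0.004 and 0.004 m and linear speed of ball below 0.02 m/s); the robot touches nothing.
It fails at once if the ball is lifted off the gutter (centre more than 30 mm above its floor) or leaves it (z of ball in the frame of gutter above 0.03 m or z of ball in the frame of gutter below 0 m or y of ball in the frame of gutter above 0.015 m or y of ball in the frame of gutter below -0.015 m).
It fails at once if a bystander (bottle, cup, tape roll or dish) is moved more than 20 mm or tipped (distance of any of immersion_oil, control_latex, specimen_cup, lens_cleaner, label_tape, petri_0 from where it was at the start of the episode above 0.02 m or angle between any of immersion_oil, control_latex, specimen_cup, lens_cleaner, label_tape, petri_0's own z axis and vertical above 0.35 rad).
It also fails if it takes over 58 s, if anything falls off the work surface, if the arm or the gripper's body presses on something with over 40 N, if the wrist force passes 120 N, or if a joint passes its speed limit or range.

## Working session

There is one attempt and no reset: what is moved stays moved. The work goes in short steps, Python scripts to look and compute and a tool call to move; the robot and the scene stay as the last step left them, time stands still between calls to the robot, and variables do not carry over. Pictures are saved under pics/ and viewed, about 8 in all and at most 12, crops included, and the job is handed in when it is done.

Besides the shell and the picture viewer there is one more tool, called after ">>>" as name([rows], argument=value, ...), one row to a line, values as JSON. apply_moves: Moves the arm, as the interface text tells. Its arguments: {"type":"object","properties":{"motion":{"type":"array"},"gripper":{"type":"number"},"grip_force":{"type":"number"}},"required":["motion"]}

```bash
mkdir -p pics; ls
python3 - <<'E'
from workcell import state,camera,calibration
import cv2,numpy as np
for n in("scene","side"):
    im=camera(n);cv2.imwrite(f"pics/{n}0.png",im[:,:,::-1]);print(n,calibration(n))
s=state();print(s)
E
```

```text
pics
scene {'fx': 395.9510620917271, 'fy': 395.9510620917271, 'cx': 273.63247876823556, 'cy': 210.60025999112443, 'eye': array([-0.03063268,  0.52603004,  0.71381559]), 'attitude': array([[-0.44732536,  0.64415686, -0.62045303],
       [-0.89436964, -0.32084085,  0.31171157],
       [ 0.00172447,  0.69435084,  0.71963459]])}
side {'fx': 515.0426952059497, 'fy': 515.0426952059497, 'cx': 283.22361430724607, 'cy': 199.93153943184603, 'eye': array([ 0.51955144, -0.73814737,  0.64818327]), 'attitude': array([[ 0.99908384, -0.03867287,  0.01832712],
       [ 0.03485558,  0.48685135, -0.87278912],
       [ 0.02483068,  0.87262831,  0.48775328]])}
{'time_s': 0.1, 'qpos': array([-1.24762528e+00,  3.51150555e-01,  1.65232779e+00,  3.26578338e-05,
        1.13908608e+00, -8.46263333e-02]), 'dq': array([ 0.00111053, -0.00103446, -0.00010731,  0.00156604, -0.00075536,
        0.0013092 ]), 'tau': array([ 7.91711900e-04, -4.98027599e+01, -2.85704452e+01,  7.00450991e-02,
        2.39385793e-02, -5.62587604e-05]), 'tcp_pos': array([ 0.21804902, -0.50461483,  0.21818496]), 'ee_rot': array([[ 9.18002022e-01,  3.96575603e-01, -2.80485572e-04],
       [ 3.96575687e-01, -9.18001557e-01,  9.30889388e-04],
       [ 1.11681829e-04, -9.65792099e-04, -9.99999527e-01]]), 'wrist_force': array([-0.25833287,  0.33660184,  0.53239445]), 'moment': array([-0.03481578, -0.03330232, -0.00656339]), 'finger_gap': 0.09283371817430765}
```

View pics/scene0.png

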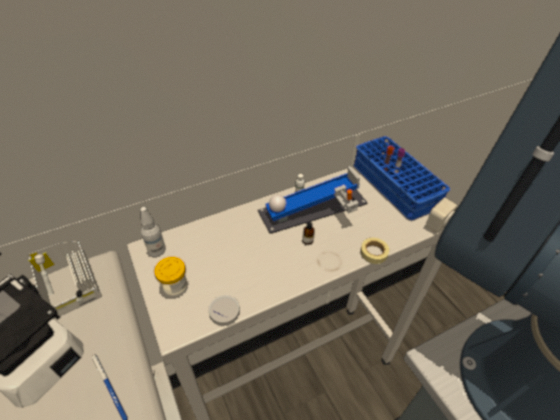

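View pics/side0.png

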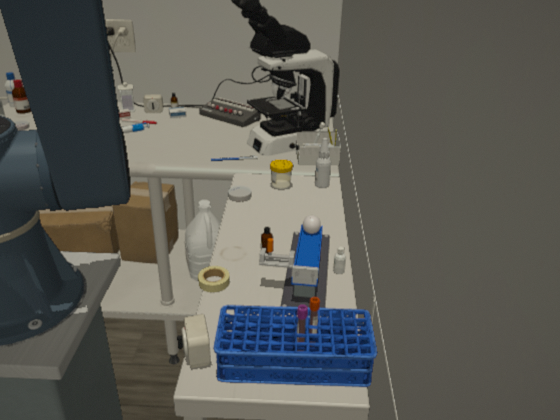

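The ball is at scene (277,204) and side (312,225). The orange knob is at scene (350,196) and side (269,244). Uphill runs roughly along world -y, so the keeper is on the robot's side. Next I'll take closer crops with masks.

Run:
```python
import cv2,numpy as np
a=cv2.imread("pics/scene0.png")[160:260,250:380];b=cv2.imread("pics/side0.png")[205:315,225:355]
a=cv2.resize(a,(780,600),interpolation=cv2.INTER_CUBIC)
b=cv2.resize(b,(709,600),interpolation=cv2.INTER_CUBIC)
c=np.hstack([cv2.resize(a,(400,308)),cv2.resize(b,(400,338))[:308]])
cv2.imwrite("pics/a.png",a);cv2.imwrite("pics/b.png",b)
for n in("scene","side"):
    im=cv2.imread(f"pics/{n}0.png");h=cv2.cvtColor(im,cv2.COLOR_BGR2HSV)
    for nm,lo,hi in(("orange",(3,170,120),(14,255,255)),("blue",(105,150,60),(125,255,255))):
        m=cv2.inRange(h,lo,hi);k,_,st,ce=cv2.connectedComponentsWithStats(m)
        print(n,nm,[(st[i].tolist(),ce[i].round(1).tolist()) for i in range(1,k) if st[i,4]>15])
```

```text
scene orange [([347, 190, 5, 5, 19], [349.2, 191.8])]
scene blue [([355, 137, 94, 82, 3643], [399.9, 178.9]), ([267, 175, 90, 46, 1226], [310.7, 196.8]), ([105, 380, 7, 9, 26], [107.9, 384.2]), ([118, 404, 8, 16, 48], [121.5, 412.0])]
side orange [([311, 297, 9, 7, 39], [314.7, 300.0])]
side blue [([7, 73, 7, 6, 25], [9.6, 75.4]), ([294, 227, 28, 40, 810], [308.3, 248.7]), ([215, 306, 162, 80, 10475], [294.6, 347.2])]
```

View pics/a.png

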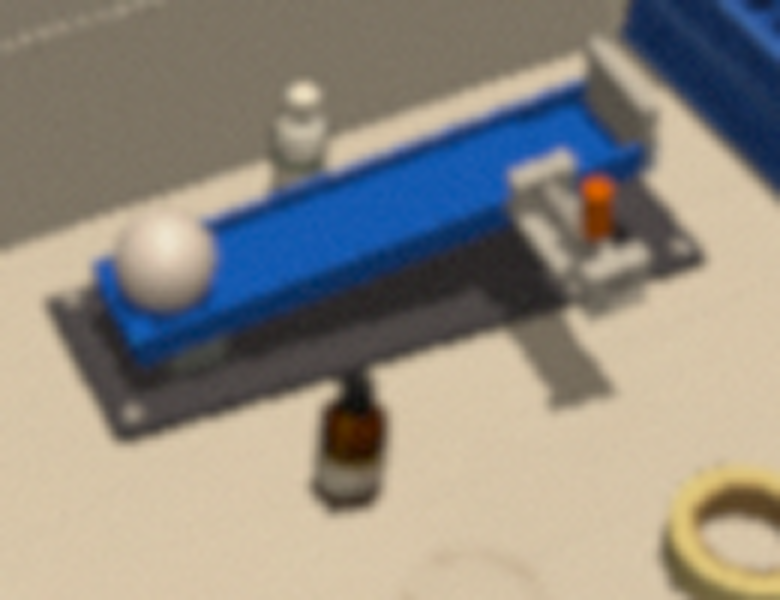

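View pics/b.png

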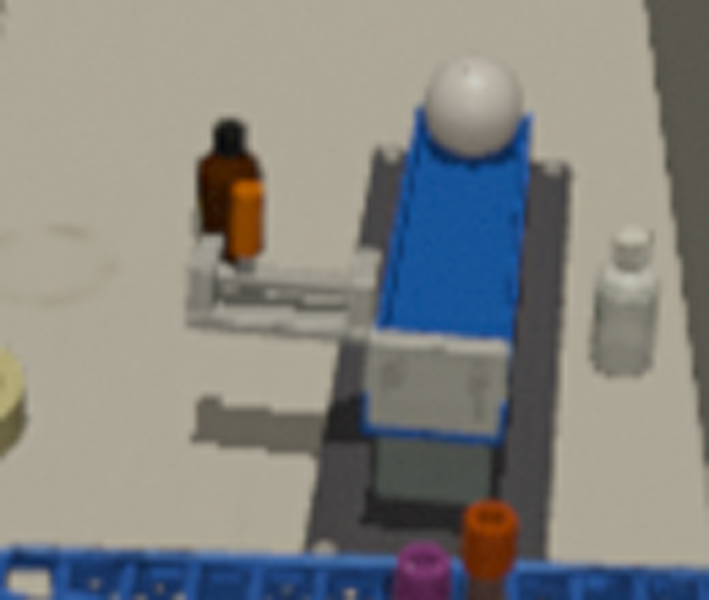

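Crop readings: in crop a the ball is at (165,260), the knob centre at (598,208), and the foot's near edge runs from (122,440) to (705,260). In crop b the ball is at (474,106) and the knob at (246,219). The brown bottle stands near the middle on the robot's side, and the white one on the far side. Now I'll triangulate.

```bash
cat > h.py <<'E'
import numpy as np
from workcell import calibration
def ray(n,u,v,c=None):
    c=c or calibration(n); d=np.array([(u-c['cx'])/c['fx'],-(v-c['cy'])/c['fy'],-1.])
    d=c['attitude']@d; return c['eye'],d/np.linalg.norm(d)
def tri(r):
    A=sum(np.eye(3)-np.outer(d,d) for e,d in r);b=sum((np.eye(3)-np.outer(d,d))@e for e,d in r)
    p=np.linalg.solve(A,b);return p,[np.linalg.norm((np.eye(3)-np.outer(d,d))@(p-e)) for e,d in r]
def plane(r,z): e,d=r;return e+d*(z-e[2])/d[2]
A=lambda u,v:ray("scene",(u+.5)/6-.5+250,(v+.5)/6-.5+160)
B=lambda u,v:ray("side",(u+.5)/5.454-.5+225,(v+.5)/5.4545-.5+205)
E
python3 - <<'E'
from h import *
np.set_printoptions(precision=4,suppress=True)
print("ball",tri([A(165,260),B(474,106)]))
print("knob",tri([A(598,208),B(246,219)]))
print("knobtop",tri([A(598,182),B(247,185)]))
for p in((50,300),(122,440),(705,260)):print("foot",plane(A(*p),.006))
for p in((378,150),(570,165)):print("footB",plane(B(*p),.006))
print("oil",plane(A(348,500),0),plane(A(355,375),.06),"latex top",plane(A(303,90),.059))
print("latexB",plane(B(633,232),.059),"oilB",plane(B(230,122),.06))
print("stop L(top far)",tri([A(590,42),B(510,347)]),"near",tri([A(655,112),B(368,340)]))
E
```

```text
ball (array([0.561 , 0.2212, 0.0528]), [np.float64(0.002227082972822221), np.float64(0.002227082972822228)])
knob (array([0.4776, 0.0791, 0.0911]), [np.float64(0.0015873863379599984), np.float64(0.001587386337959942)])
knobtop (array([0.478 , 0.0807, 0.1046]), [np.float64(0.0012049443280238046), np.float64(0.001204944328023921)])
foot [0.6002 0.2529 0.006 ]
foot [0.5182 0.26   0.006 ]
foot [ 0.4983 -0.0045  0.006 ]
footB [0.5252 0.2613 0.006 ]
footB [0.606  0.2556 0.006 ]
oil [0.4564 0.1929 0.    ] [0.4663 0.1886 0.06  ] latex top [0.617  0.1263 0.059 ]
latexB [0.6203 0.1296 0.059 ] oilB [0.4665 0.1932 0.06  ]
stop L(top far) (array([0.5689, 0.0203, 0.0836]), [np.float64(0.0020871107848438593), np.float64(0.002087110784843759)]) near (array([0.5213, 0.0213, 0.0832]), [np.float64(0.002299729262804197), np.float64(0.0022997292628041855)])
```

Run:
```python
from h import *
np.set_printoptions(precision=4,suppress=True)
S=lambda u,v:ray("scene",u,v);D=lambda u,v:ray("side",u,v)
print("lens top",tri([S(143,208),D(323,127)]),"lens base",plane(S(154,252),0))
print("cup lid",tri([S(170,267),D(282,164)]))
print("tube",tri([S(389,149),D(315,299)]),"rack corner",plane(S(356,160),.07), plane(D(217,312),.09))
print("back edge",plane(D(349,230),0),plane(D(336,170),0))
O=np.array([.554,.129,.0445]);s=.075;c=np.sqrt(1-s*s);t=.12
u=np.array([-s,-c,0]);v=np.array([c,-s,0]);k=np.array([0,0,1.])
R=np.c_[u*np.cos(t)+k*np.sin(t),v,-u*np.sin(t)+k*np.cos(t)]
for n,p in(("ball",(-90.5,0,20)),("knob",(60,-72,39)),("start",(-143,0,12)),("contact",(-128,0,12)),("end",(47.5,0,12)),("knobstart",(60,-92,32)),("knobend",(60,-51.5,32))):print(n,O+R@np.array(p)/1e3)
```

```text
lens top (array([0.5832, 0.5138, 0.1593]), [np.float64(0.010816438855152325), np.float64(0.010816438855152448)]) lens base [0.5891 0.5189 0.    ]
cup lid (array([0.4857, 0.5013, 0.0628]), [np.float64(0.0024476322921894765), np.float64(0.0024476322921894926)])
tube (array([ 0.5595, -0.093 ,  0.1062]), [np.float64(0.002488821130432043), np.float64(0.0024888211304320085)]) rack corner [ 0.5919 -0.0241  0.07  ] [ 0.4061 -0.1131  0.09  ]
back edge [0.6545 0.2892 0.    ] [0.6416 0.6114 0.    ]
ball [0.5609 0.221  0.0535]
knob [0.4781 0.0797 0.0904]
start [0.5648 0.272  0.0393]
contact [0.5636 0.2572 0.0411]
end [0.5506 0.0834 0.0621]
knobstart [0.4581 0.0803 0.0835]
knobend [0.4985 0.0773 0.0835]
```

The measurements agree with the given sizes, and the lens cleaner and cup are well clear. Now I'll move above the spot behind the ball.

>>> apply_moves([
  [[20, 48, 0], [0, 0, -3.5]],
  [[20, 48, 0], [0, 0, -3.5]],
  [[20, 48, 0], [0, 0, -3.5]],
  [[20, 48, 0], [0, 0, -3.5]],
  [[20, 48, 0], [0, 0, -3.5]],
  [[20, 48, 0], [0, 0, -3.5]],
  [[20, 48, 0], [0, 0, -3.5]],
  [[20, 48, 0], [0, 0, -3.5]],
], gripper=0)

```text
time_s: 1.1
tcp_pos: [0.3792, -0.1102, 0.2165]
ee_rot: [[0.995, -0.102, 0.0], [-0.102, -0.995, 0.003], [0.0, -0.003, -1.0]]
wrist_force: [0.8, -0.7, 0.6]
finger_gap: 0.0175
```

>>> apply_moves([
  [[23, 52, 0], [0, 0, 0.5]],
  [[23, 52, 0], [0, 0, 0.5]],
  [[23, 52, 0], [0, 0, 0.5]],
  [[23, 52, 0], [0, 0, 0]],
  [[23, 52, 0], [0, 0, 0]],
  [[23, 50, 0], [0, 0, 0]],
  [[23, 50, 0], [0, 0, 0]],
  [[20, 40, 0], [0, 0, 0]],
])

```text
time_s: 2.1
tcp_pos: [0.563, 0.3054, 0.2153]
ee_rot: [[0.997, -0.075, -0.001], [-0.075, -0.997, 0.001], [-0.001, -0.001, -1.0]]
wrist_force: [0.1, -0.5, 0.2]
finger_gap: 0.0005
```

Run:
```python
from workcell import *
s=state();print(s['tcp_pos'],s['ee_rot'],s['finger_gap'],s['qpos'])
```

```text
[0.56298424 0.30535886 0.21525617] [[ 9.97198507e-01 -7.47973633e-02 -7.01488205e-04]
 [-7.47962579e-02 -9.97197726e-01  1.48809850e-03]
 [-8.10828287e-04 -1.43146091e-03 -9.99998647e-01]] 0.0005432070927174092 [4.23602152e-01 5.19104875e-01 1.40330025e+00 1.75209338e-03
 1.21921583e+00 2.06866185e+00]
```

>>> apply_moves([
  [[1, -2, -25], [0, 0, 0]],
  [[1, -2, -30], [0, 0, 0]],
  [[1, -2, -30], [0, 0, 0]],
  [[0, -2, -30], [0, 0, 0]],
  [[0, -2, -25], [0, 0, 0]],
  [[0, -2, -20], [0, 0, 0]],
  [[0, -2, -10], [0, 0, 0]],
  [[0, 0, 0], [0, 0, 0]],
])

```text
time_s: 3.1
tcp_pos: [0.5647, 0.2937, 0.0366]
ee_rot: [[0.997, -0.071, -0.005], [-0.071, -0.997, 0.0], [-0.005, 0.0, -1.0]]
wrist_force: [0.3, 0.6, -0.4]
finger_gap: 0.0003
```

Run:
```python
from workcell import *
import cv2,numpy as np
s=state();print(s['tcp_pos'])
a=camera("scene")[140:260,240:380];b=camera("side")[165:315,225:355];w=camera("wrist")
r=lambda x,h:cv2.resize(x,(int(x.shape[1]*h/x.shape[0]),h),interpolation=cv2.INTER_CUBIC)
im=np.hstack([r(a,400),r(b,400)])
cv2.imwrite("pics/c.png",im[:,:,::-1]);cv2.imwrite("pics/w.png",w[:,:,::-1]);print(im.shape)
```

```text
[0.56472164 0.29371163 0.03663392]
(400, 812, 3)
```

View pics/c.png

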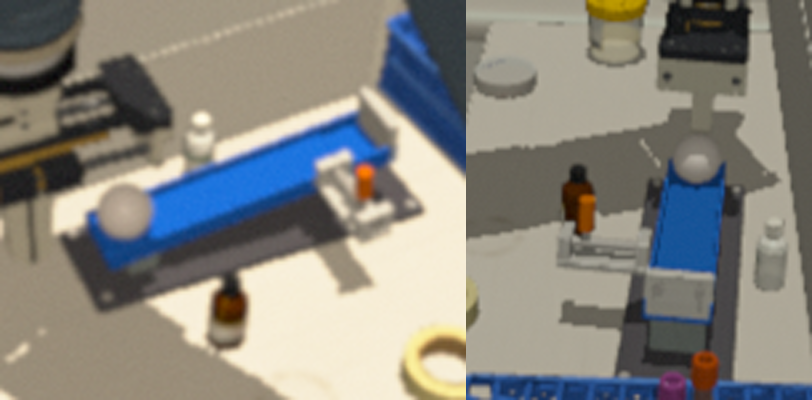

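View pics/w.png

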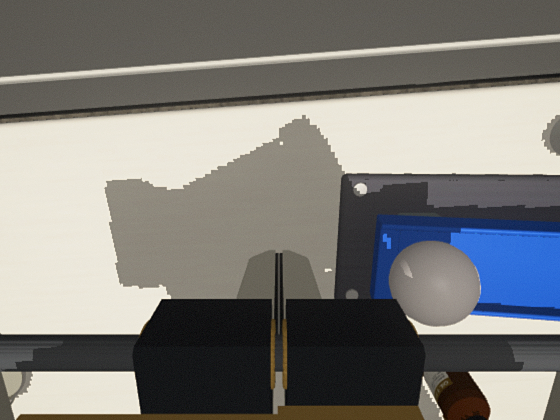

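The fingers are behind the low end and the ball is still against the lip. In the wrist picture the ball is at (434,283); in the side crop the fingers are at column 703 and the ball at 697. I'll check the lateral alignment and the finger width at the tips.

Run:
```python
from h import *
np.set_printoptions(precision=4,suppress=True)
W=lambda u,v:ray("wrist",u,v)
print("ball scene/side/wrist",tri([ray("scene",277.1,202.9),ray("side",311.5,224),W(434.5,283)]))
print("wrist ball on z=.0535",plane(W(434.5,283),.0535))
def cut(r,y): e,d=r;return e+d*(y-e[1])/d[1]
D=lambda u,v:ray("side",225+(u-466+.5)/2.667-.5,165+(v+.5)/2.667-.5)
print("fingers",cut(D(692,110),.285),cut(D(714,110),.285), "ball",cut(D(697,158),.221))
print("gutter edges wrist top at z~.045", plane(W(378,215),.042),plane(W(540,230),.055))
A=lambda u,v:ray("scene",240+(u+.5)/3.333-.5,140+(v+.5)/3.333-.5)
for p in((8,255),(38,262),(8,205),(40,205)):print("scene finger",cut(A(*p),.29), "x=.565:",(lambda e,d:e+d*(.565-e[0])/d[0])(*A(*p)))
```

```text
ball scene/side/wrist (array([0.5605, 0.2205, 0.0538]), [np.float64(0.0023432526563868118), np.float64(0.002451111765527431), np.float64(0.001167564116954755)])
wrist ball on z=.0535 [0.5594 0.2192 0.0535]
fingers [0.5584 0.285  0.0634] [0.5772 0.285  0.0642] ball [0.5623 0.221  0.0548]
gutter edges wrist top at z~.045 [0.5912 0.2432 0.042 ] [0.5837 0.1747 0.055 ]
scene finger [ 0.6169  0.29   -0.0162] x=.565: [0.565  0.3089 0.0423]
scene finger [0.5569 0.29   0.0339] x=.565: [0.565  0.2867 0.0245]
scene finger [0.6084 0.29   0.0446] x=.565: [0.565  0.306  0.0901]
scene finger [0.5475 0.29   0.0985] x=.565: [0.565  0.2829 0.0798]
```

Finger half-width along the gutter is about 11 mm and the lateral alignment is within 1 mm. I'll raise the tips to the right height and begin a slow approach.

>>> apply_moves([
  [[1, -6, 5], [0, 0, 0]],
  [[0, -7, 4], [0, 0, 0]],
  [[0, -8, 0], [0, 0, 0]],
  [[-0.5, -7, 0], [0, 0, 0]],
  [[-0.5, -6, 0.5], [0, 0, 0]],
  [[-0.5, -6, 0.7], [0, 0, 0]],
  [[-0.5, -6, 0.7], [0, 0, 0]],
  [[-0.5, -6, 0.7], [0, 0, 0]],
])

```text
time_s: 4.25
tcp_pos: [0.5666, 0.241, 0.0544]
ee_rot: [[0.997, -0.071, 0.005], [-0.071, -0.997, 0.006], [0.005, -0.007, -1.0]]
wrist_force: [0.7, 8.9, 11.6]
finger_gap: 0.0006
```

```bash
cat > look.py <<'E'
import sys
from h import *
from workcell import state,camera
import cv2
np.set_printoptions(precision=4,suppress=True)
O=np.array([.554,.129,.0445]);s=.075;c=np.sqrt(1-s*s);t=.12
u=np.array([-s,-c,0]);v=np.array([c,-s,0]);k=np.array([0,0,1.])
R=np.c_[u*np.cos(t)+k*np.sin(t),v,-u*np.sin(t)+k*np.cos(t)]
st=state();T=O+R@np.array([0,0,0]);print("t",st['time_s'],"tcp",st['tcp_pos'],"in gutter",R.T@(st['tcp_pos']-O)*1e3,"F",st['wrist_force'],"gap",st['finger_gap'])
a=camera("scene")[140:260,240:380];b=camera("side")[165:315,225:355];w=camera("wrist")
r=lambda x,h:cv2.resize(x,(int(x.shape[1]*h/x.shape[0]),h),interpolation=cv2.INTER_CUBIC)
w=r(w,300); top=np.hstack([r(a,300),r(b,300)]);
im=np.vstack([top[:, :609],np.hstack([w,np.zeros((300,max(0,609-w.shape[1]),3),np.uint8)])[:,:609]]);print(im.shape)
cv2.imwrite(f"pics/{sys.argv[1]}.png",im[:,:,::-1])
E
python3 look.py d
```

```text
t 4.25 tcp [0.5666 0.241  0.0544] in gutter [-110.6414    4.1644   23.2942] F [ 0.7276  8.9404 11.563 ] gap 0.0005785654661552281
(600, 609, 3)
```

View pics/d.png

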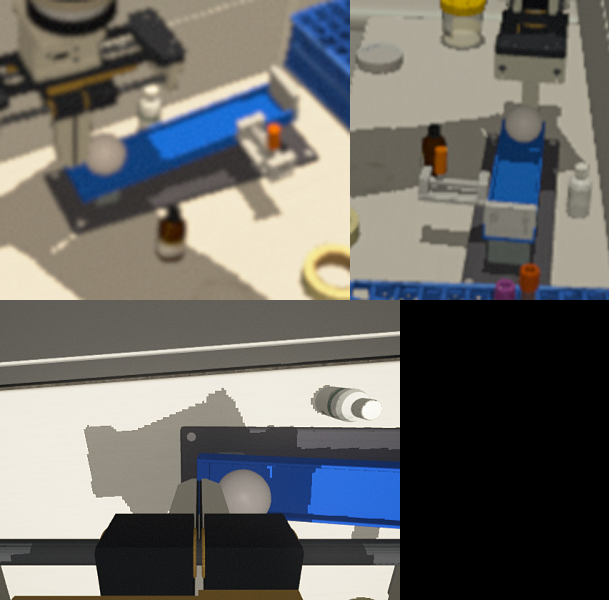

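The ball has moved perhaps 10 mm uphill, but the wrist force (8.9 N back, 11.6 N up) and the raised TCP suggest something is pressing. I'll hold for one call to see whether it relaxes.

>>> apply_moves([
  [[0, 0, 0], [0, 0, 0]],
  [[0, 0, 0], [0, 0, 0]],
  [[0, 0, 0], [0, 0, 0]],
  [[0, 0, 0], [0, 0, 0]],
  [[0, 0, 0], [0, 0, 0]],
  [[0, 0, 0], [0, 0, 0]],
  [[0, 0, 0], [0, 0, 0]],
  [[0, 0, 0], [0, 0, 0]],
])

```text
time_s: 5.4
tcp_pos: [0.567, 0.241, 0.0551]
ee_rot: [[0.997, -0.071, 0.007], [-0.071, -0.997, 0.007], [0.006, -0.007, -1.0]]
wrist_force: [0.2, 0.9, 2.9]
finger_gap: 0.0005
```

```bash
python3 look.py e
python3 - <<'E'
import cv2,numpy as np
from workcell import camera
w=camera("wrist")[120:420,150:560];a=camera("scene")[170:230,240:310]
cv2.imwrite("pics/f.png",np.hstack([w,cv2.resize(a,(350,300),interpolation=cv2.INTER_CUBIC)])[:,:,::-1])
E
```

```text
t 5.4 tcp [0.567  0.241  0.0551] in gutter [-110.5927    4.6049   23.9817] F [0.1695 0.8544 2.8718] gap 0.0005185507581645007
(600, 609, 3)
```

View pics/f.png

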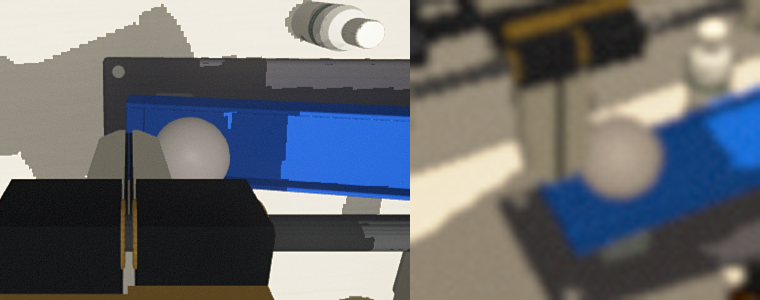

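```bash
python3 - <<'E'
from h import *
from look import *
E
python3 - <<'E'
import sys;sys.argv=['x','g']
from look import *
sys.stdout.flush()
W=camera("wrist");S=camera("scene");D=camera("side")
def circ(im,x0,y0,x1,y1,r0,r1,k):
    g=cv2.cvtColor(im[y0:y1,x0:x1],cv2.COLOR_RGB2GRAY);g=cv2.resize(g,None,fx=k,fy=k,interpolation=cv2.INTER_CUBIC)
    c=cv2.HoughCircles(cv2.GaussianBlur(g,(5,5),0),cv2.HOUGH_GRADIENT,1.5,200,param1=100,param2=15,minRadius=r0*k,maxRadius=r1*k)
    x,y,r=c[0,0];return (x+.5)/k-.5+x0,(y+.5)/k-.5+y0,r/k
w=circ(W,290,220,400,320,32,48,2);s=circ(S,262,185,302,220,7,10,8);d=circ(D,295,205,330,245,7,12,8)
print(w,s,d)
p,e=tri([ray("scene",*s[:2]),ray("side",*d[:2]),ray("wrist",*w[:2])]);print(p,e,R.T@(p-O)*1e3)
for n,q in(("wrist",w),("scene",s),("side",d)):
    e0,dd=ray(n,*q[:2]);nz=R[:,2];P=O+R@np.array([0,0,.02]);print(n,R.T@(e0+dd*((P-e0)@nz)/(dd@nz)-O)*1e3)
E
```

```text
t 5.65 tcp [0.567 0.241 0.055] in gutter [-110.5924    4.5915   23.9346] F [-0.4716  2.6689  2.5091] gap 0.0004382943851171587
(600, 609, 3)
t 5.8 tcp [0.5671 0.241  0.0551] in gutter [-110.5813    4.6284   23.9862] F [-0.5116  1.51    2.3801] gap 0.0008122021934421934
(600, 609, 3)Traceback (most recent call last):
  File "<stdin>", line 2, in <module>
  File "look.py", line 14, in <module>
    cv2.imwrite(f"pics/{sys.argv[1]}.png",im[:,:,::-1])
                        ~~~~~~~~^^^
IndexError: list index out of range
Traceback (most recent call last):
TypeError: 'NoneType' object is not subscriptable
```

Run:
```python
import sys;sys.argv=['x','g']
from look import *
w=(342,277);s=(282.2,201.6);d=(311.3,226.3)
p,e=tri([ray("scene",*s),ray("side",*d),ray("wrist",*w)]);print(p,e,R.T@(p-O)*1e3)
for n,q in(("wrist",w),("scene",s),("side",d)):
    e0,dd=ray(n,*q[:2]);nz=R[:,2];P=O+R@np.array([0,0,.02]);print(n,R.T@(e0+dd*((P-e0)@nz)/(dd@nz)-O)*1e3)
```

```text
t 6.1 tcp [0.567  0.241  0.0551] in gutter [-110.589     4.6072   23.9712] F [0.0355 2.4617 2.3693] gap 0.0007723221560240155
(600, 609, 3)
[0.5592 0.2081 0.0546] [np.float64(0.0030673253847829833), np.float64(0.0033542629234975577), np.float64(0.0011295751524066956)] [-77.5007  -0.7063  19.534 ]
wrist [-76.5149  -1.0564  20.    ]
scene [-78.3015  -5.2119  20.    ]
side [-81.1326   1.9348  20.    ]
```

The TCP is 32 mm behind the ball centre and 24 mm above the floor. So the tips rode too high and about 4.6 mm to the +y side, and they were pressing on the ball's upper rear. I'll back off gently, re-centre and go lower.

>>> apply_moves([
  [[0, 6, 0], [0, 0, 0]],
  [[-0.5, 7, 0], [0, 0, 0]],
  [[-0.5, 7, 0], [0, 0, 0]],
  [[-0.5, 7, -2], [0, 0, 0]],
  [[-1, 6, -5], [0, 0, 0]],
  [[0, 0, -5], [0, 0, 0]],
  [[0, 0, -3], [0, 0, 0]],
  [[0, 0, 0], [0, 0, 0]],
])

```text
time_s: 7.25
tcp_pos: [0.5631, 0.2758, 0.0375]
ee_rot: [[0.997, -0.071, 0.004], [-0.071, -0.997, 0.005], [0.003, -0.005, -1.0]]
wrist_force: [-0.4, 0.4, 0.4]
finger_gap: 0.0003
```

```bash
python3 look.py h
```

```text
t 7.25 tcp [0.5631 0.2758 0.0375] in gutter [-146.8257   -1.8851   10.6496] F [-0.4094  0.3716  0.4477] gap 0.0003454996086427018
(600, 609, 3)
```

>>> apply_moves([
  [[1, -5, 0.6], [0, 0, 0]],
  [[0.3, -5, 0.6], [0, 0, 0]],
  [[-0.3, -5, 0.6], [0, 0, 0]],
  [[-0.4, -5, 0.6], [0, 0, 0]],
  [[-0.4, -5, 0.6], [0, 0, 0]],
  [[-0.4, -5, 0.6], [0, 0, 0]],
  [[-0.4, -5, 0.6], [0, 0, 0]],
  [[-0.4, -5, 0.6], [0, 0, 0]],
])

```text
time_s: 8.4
tcp_pos: [0.5629, 0.2332, 0.0439]
ee_rot: [[0.997, -0.071, 0.006], [-0.071, -0.997, 0.006], [0.005, -0.006, -1.0]]
wrist_force: [0.6, 0.2, 0.3]
finger_gap: 0.0002
```

```bash
python3 look.py i
```

```text
t 8.4 tcp [0.5629 0.2332 0.0439] in gutter [-103.8879    1.014    11.88  ] F [0.559  0.175  0.3287] gap 0.00018529490935190402
(600, 609, 3)
```

View pics/i.png

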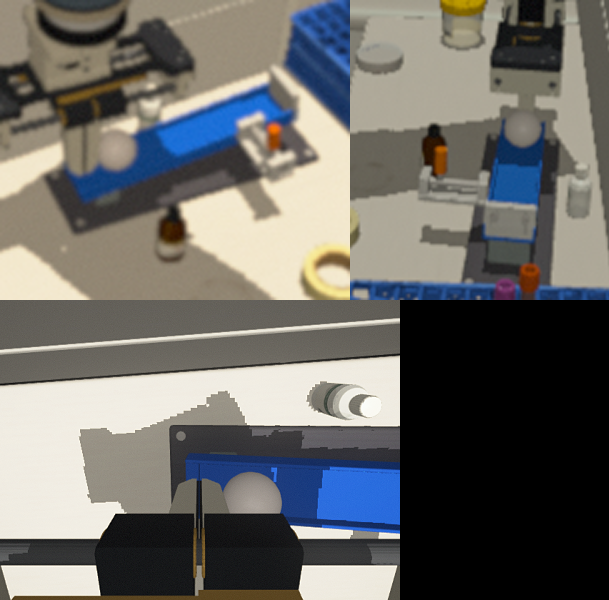

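Contact is clean now: almost no force, ball at scene crop (117,150) and moving up just ahead of the fingers. I'll keep going slowly.

>>> apply_moves([
  [[-0.6, -6, 0.6], [0, 0, 0]],
  [[-0.6, -6, 0.6], [0, 0, 0]],
  [[-0.5, -6, 0.6], [0, 0, 0]],
  [[-0.5, -6, 0.6], [0, 0, 0]],
  [[-0.5, -6, 0.7], [0, 0, 0]],
  [[-0.5, -6, 0.7], [0, 0, 0]],
  [[-0.5, -6, 0.7], [0, 0, 0]],
  [[-0.5, -6, 0.7], [0, 0, 0]],
])

```text
time_s: 9.55
tcp_pos: [0.5584, 0.1823, 0.0494]
ee_rot: [[0.997, -0.071, 0.006], [-0.071, -0.997, 0.006], [0.005, -0.006, -1.0]]
wrist_force: [0.2, 1.5, 0.2]
finger_gap: 0.0002
```

>>> apply_moves([
  [[-0.5, -6, 0.7], [0, 0, 0]],
  [[-0.5, -6, 0.7], [0, 0, 0]],
  [[-0.5, -6, 0.7], [0, 0, 0]],
  [[-0.5, -6, 0.7], [0, 0, 0]],
  [[-0.5, -6, 0.7], [0, 0, 0]],
  [[-0.5, -6, 0.7], [0, 0, 0]],
  [[-0.5, -6, 0.7], [0, 0, 0]],
  [[-0.5, -6, 0.7], [0, 0, 0]],
])

```text
time_s: 10.55
tcp_pos: [0.554, 0.1309, 0.0554]
ee_rot: [[0.997, -0.071, 0.006], [-0.071, -0.997, 0.006], [0.005, -0.006, -1.0]]
wrist_force: [0.6, 0.9, 0.1]
finger_gap: 0.0005
```

```bash
python3 look.py j
```

```text
t 10.55 tcp [0.554  0.1309 0.0554] in gutter [-0.5346 -0.0975 11.049 ] F [0.6017 0.86   0.1029] gap 0.0005324609284566914
(600, 609, 3)
```

View pics/j.png

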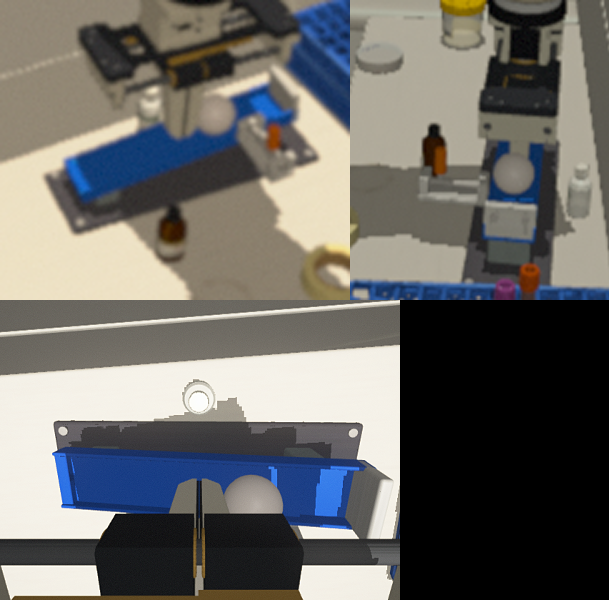

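The ball, now about 37 mm past the gutter's middle, is still right against the fingers and centred. Next I'll push it into the pocket.

>>> apply_moves([
  [[-0.5, -6, 0.7], [0, 0, 0]],
  [[-0.5, -6, 0.7], [0, 0, 0]],
  [[-0.5, -6, 0.7], [0, 0, 0]],
  [[-0.4, -6, 0.7], [0, 0, 0]],
  [[-0.4, -6, 0.7], [0, 0, 0]],
  [[-0.4, -6, 0.7], [0, 0, 0]],
  [[-0.3, -5, 0.5], [0, 0, 0]],
  [[-0.2, -3, 0.3], [0, 0, 0]],
])

```text
time_s: 11.7
tcp_pos: [0.5505, 0.084, 0.0606]
ee_rot: [[0.997, -0.071, 0.006], [-0.071, -0.997, 0.006], [0.005, -0.006, -1.0]]
wrist_force: [-0.1, 0.5, -0.1]
finger_gap: 0.0005
```

```bash
python3 look.py k
python3 - <<'E'
import cv2,numpy as np
i=cv2.imread("pics/k.png");a=i[60:200,140:330];b=i[90:280,410:600];w=i[420:600,100:400]
r=lambda x,h:cv2.resize(x,(int(x.shape[1]*h/x.shape[0]),h))
cv2.imwrite("pics/k2.png",np.vstack([np.hstack([r(a,290),r(b,290)])[:,:600],r(w,300)[:,:600] if r(w,300).shape[1]>=600 else cv2.copyMakeBorder(r(w,300),0,0,0,600-r(w,300).shape[1],0)]))
E
```

```text
t 11.7 tcp [0.5505 0.084  0.0606] in gutter [46.7672 -0.0828 10.5937] F [-0.0756  0.4805 -0.0537] gap 0.0005054749851907123
(600, 609, 3)
```

View pics/k2.png

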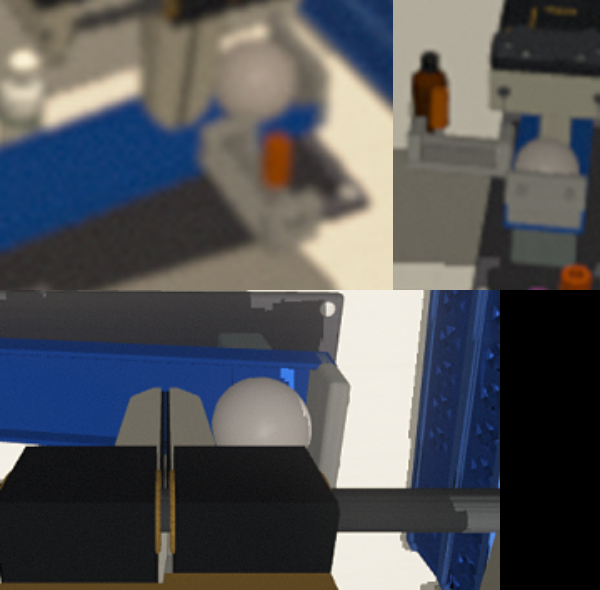

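Run:
```python
import sys;sys.argv=['x','l']
from look import *
w=(360.2,283);s=(345.7,179.3)
p,e=tri([ray("scene",*s),ray("wrist",*w)]);print(p,e,R.T@(p-O)*1e3)
for n,q in(("wrist",w),("scene",s)):
    e0,dd=ray(n,*q[:2]);nz=R[:,2]
    for z in(.016,.02):
        P=O+R@np.array([0,0,z]);print(n,z,R.T@(e0+dd*((P-e0)@nz)/(dd@nz)-O)*1e3)
```

```text
t 11.85 tcp [0.5506 0.0843 0.0606] in gutter [46.4547 -0.0566 10.6299] F [-0.3715  0.3246 -0.1222] gap 0.0003664116123550983
(600, 609, 3)
[0.5422 0.042  0.0687] [np.float64(0.00112498861307134), np.float64(0.0011249886130713707)] [89.9095 -5.2819 13.5429]
wrist 0.016 [88.5048 -3.5162 16.    ]
wrist 0.02 [87.9849 -1.3673 20.    ]
scene 0.016 [89.8305 -7.469  16.    ]
scene 0.02 [ 87.7499 -10.9746  20.    ]
```

The ball is at x≈88–89 mm and z≈14–16 mm, against the stop and clear of the fingers, so it's in the pocket. Next I'll retreat straight up and go to the near side of the knob.

>>> apply_moves([
  [[0, 2, 2], [0, 0, 0]],
  [[0, 0, 15], [0, 0, 0]],
  [[0, 0, 25], [0, 0, 0]],
  [[0, 0, 25], [0, 0, 0]],
  [[-10, 0, 8], [0, 0, 0]],
  [[-30, 0, 0], [0, 0, 0]],
  [[-30, 0, 0], [0, 0, 0]],
  [[-20, -2, 0], [0, 0, 0]],
])

```text
time_s: 13.0
tcp_pos: [0.4565, 0.0853, 0.1407]
ee_rot: [[0.998, -0.07, 0.007], [-0.07, -0.998, 0.006], [0.007, -0.006, -1.0]]
wrist_force: [0.2, -0.5, -0.3]
finger_gap: 0.0006
```

>>> apply_moves([
  [[-3, -2, 0], [0, 0, 0]],
  [[-1, -2, -8], [0, 0, 0]],
  [[0, -1, -15], [0, 0, 0]],
  [[0, 0, -15], [0, 0, 0]],
  [[0, 0, -8], [0, 0, 0]],
  [[0, 0, -4], [0, 0, 0]],
  [[0, 0, 0], [0, 0, 0]],
  [[0, 0, 0], [0, 0, 0]],
])

```text
time_s: 14.0
tcp_pos: [0.4535, 0.0797, 0.0879]
ee_rot: [[0.998, -0.07, 0.008], [-0.07, -0.998, 0.006], [0.007, -0.006, -1.0]]
wrist_force: [0.7, 0.9, 0.1]
finger_gap: 0.0004
```

```bash
python3 look.py m
python3 - <<'E'
import cv2,numpy as np
i=cv2.imread("pics/m.png")
cv2.imwrite("pics/m2.png",i)
E
```

```text
t 14.0 tcp [0.4535 0.0797 0.0879] in gutter [ 61.5167 -96.5615  36.3194] F [0.7423 0.9402 0.098 ] gap 0.00041124393556072464
(600, 609, 3)
```

View pics/m2.png

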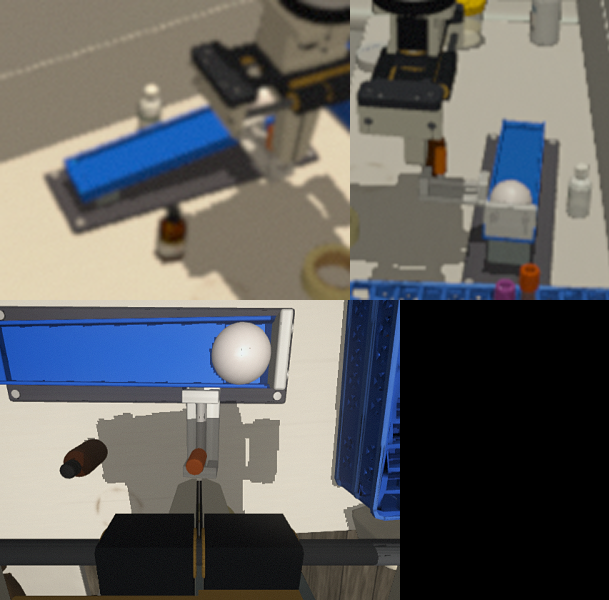

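The ball rests in the pocket, seen in the wrist view at (241,352) against the stop. The knob at (198,460) is directly ahead of the fingers. Now I'll push the bolt in along +y of the gutter.

>>> apply_moves([
  [[5, -0.5, -2], [0, 0, 0]],
  [[5, -0.5, -1], [0, 0, 0]],
  [[5, -0.5, 0], [0, 0, 0]],
  [[5, -0.4, 0], [0, 0, 0]],
  [[5, -0.4, 0], [0, 0, 0]],
  [[5, -0.4, 0], [0, 0, 0]],
  [[5, -0.4, 0], [0, 0, 0]],
  [[3, -0.2, 0], [0, 0, 0]],
])

```text
time_s: 15.15
tcp_pos: [0.4938, 0.0763, 0.085]
ee_rot: [[0.998, -0.07, 0.007], [-0.07, -0.998, 0.006], [0.007, -0.007, -1.0]]
wrist_force: [-1.6, 0.8, 0.9]
finger_gap: 0.0007
```

>>> apply_moves([
  [[2, 0, 0], [0, 0, 0]],
  [[2, 0, 0], [0, 0, 0]],
  [[2, 0, 0], [0, 0, 0]],
  [[1.5, 0, 0], [0, 0, 0]],
  [[1.5, 0, 0], [0, 0, 0]],
  [[1.5, 0, 0], [0, 0, 0]],
  [[1.5, 0, 0], [0, 0, 0]],
  [[1.5, 0, 0], [0, 0, 0]],
])

```text
time_s: 16.15
tcp_pos: [0.4956, 0.0766, 0.084]
ee_rot: [[0.997, -0.069, -0.022], [-0.069, -0.998, 0.005], [-0.022, -0.004, -1.0]]
wrist_force: [-9.5, 1.8, 8.1]
finger_gap: 0.0007
```

The bolt went in under about 1.6 N of friction and then hit a hard stop at 9.5 N. I'll back off, rise and check the knob position by colour mask.

>>> apply_moves([
  [[-4, 0, 0], [0, 0, 0]],
  [[-12, 0, 0], [0, 1, 0]],
  [[-15, 0, 5], [0, 0, 0]],
  [[-10, 0, 20], [0, 0, 0]],
  [[0, 0, 25], [0, 0, 0]],
  [[0, 0, 10], [0, 0, 0]],
  [[0, 0, 0], [0, 0, 0]],
  [[0, 0, 0], [0, 0, 0]],
])

```text
time_s: 17.15
tcp_pos: [0.4495, 0.0764, 0.1453]
ee_rot: [[0.997, -0.069, -0.04], [-0.069, -0.998, 0.005], [-0.041, -0.002, -0.999]]
wrist_force: [-0.0, -1.1, -0.8]
finger_gap: 0.0005
```

```bash
cat > chk.py <<'E'
import sys;sys.argv=['x',sys.argv[1]]
from look import *
ims={n:camera(n) for n in("scene","side","wrist")};C={n:calibration(n) for n in ims}
for n,g in(("scene",(.5126,.077,.0905)),("side",(.5126,.077,.0905)),("wrist",(.5126,.077,.0905))):
    cc=C[n];h=cv2.cvtColor(ims[n],cv2.COLOR_RGB2HSV);m=cv2.inRange(h,(3,150,60),(16,255,255))
    k,_,stt,ce=cv2.connectedComponentsWithStats(m)
    q=cc['attitude'].T@(np.array(g)-cc['eye']);pr=(cc['cx']+cc['fx']*q[0]/-q[2],cc['cy']-cc['fy']*q[1]/-q[2])
    q=cc['attitude'].T@(np.array([.4776,.0791,.0911])-cc['eye']);p0=(cc['cx']+cc['fx']*q[0]/-q[2],cc['cy']-cc['fy']*q[1]/-q[2])
    print(n,"pred in",np.round(pr,1),"out",np.round(p0,1),[(stt[i].tolist(),ce[i].round(1).tolist()) for i in range(1,k) if stt[i,4]>12])
E
python3 chk.py n
```

```text
t 17.15 tcp [0.4495 0.0764 0.1453] in gutter [  71.9311 -100.2682   92.8186] F [-0.0024 -1.1348 -0.8227] gap 0.0005367161805517238
(600, 609, 3)
scene pred in [341.  184.4] out [348.8 193.8] [([340, 181, 4, 10, 34], [341.7, 185.1]), ([305, 229, 9, 6, 37], [308.9, 231.3])]
side pred in [287.2 246.8] out [269.  245.2] [([71, 109, 27, 16, 284], [83.7, 117.1]), ([285, 240, 6, 14, 67], [287.4, 246.5]), ([310, 297, 10, 15, 123], [314.2, 303.4])]
wrist pred in [268.2 129.5] out [269.3 185.9] [([259, 123, 23, 23, 393], [270.0, 134.0])]
```

The knob matches the fully-in prediction in scene and side within 1 px. One last numeric check on the ball before I hand in.

Run:
```python
import sys;sys.argv=['x','o']
from look import *
W=camera("wrist");cc=calibration("wrist")
p=O+R@np.array([.087,0,.016]);q=cc['attitude'].T@(p-cc['eye']);pr=np.array([cc['cx']+cc['fx']*q[0]/-q[2],cc['cy']-cc['fy']*q[1]/-q[2]]);r=.02*cc['fx']/-q[2]
print("pred",pr,"r",r)
h=cv2.cvtColor(W,cv2.COLOR_RGB2HSV);m=cv2.inRange(h,(0,0,90),(180,70,255));mm=np.zeros_like(m);cv2.circle(mm,tuple(int(x) for x in pr),int(r*1.25),255,-1)
m=cv2.morphologyEx(m&mm,cv2.MORPH_OPEN,np.ones((15,15)))
k,_,s,ce=cv2.connectedComponentsWithStats(m);print(s[1:].tolist(),ce[1:].round(1).tolist())
i=1+np.argmax(s[1:,4]);x=s[i,0]+s[i,2]/2;y=s[i,1]+s[i,3]/2
e,d=ray("wrist",x,y);nz=R[:,2];P=O+R@np.array([0,0,.016]);print((x,y),R.T@(e+d*((P-e)@nz)/(d@nz)-O)*1e3)
```

```text
t 17.45 tcp [0.4498 0.0764 0.1455] in gutter [  71.9438 -100.0011   93.0712] F [-0.1405  0.147   0.5333] gap 0.00023547887213924443
(600, 609, 3)
pred [316.5924  64.6899] r 32.25875095613032
[[288, 36, 63, 67, 3414]] [[318.8, 69.2]]
(np.float64(319.5), np.float64(69.5)) [88.9162 -2.7737 16.    ]
```

The knob shows the same 4.5-row offset in the wrist view, so the ball is effectively on the centre line. Handing in.

```bash
python3 -c "
from workcell import *
print(finish_job())"
```

```text
the job is handed in; nothing more can be done
None
```

I pushed the ball up the gutter with the shut fingertips until it dropped into the pocket, pushed the keeper bolt in to its stop, and handed in at about 17.5 s. No verdict was reported.

**First push went wrong:** the tips rode about 24 mm above the floor and 4–5 mm off-centre, so they pressed on the ball's upper rear with about 15 N. I backed off, which let the ball roll back towards the low lip (I did not check that it reached it). The second push, lower and centred, went all the way at about 50 mm/s with about 1.5 N or less on the wrist. That first contact was outside the range judged in step 1.

**Last checks:**
- **Ball:** the wrist view puts it at x about 89 mm and y about -3 mm, taking z as 16 mm. The knob shows the same offset in that view, so the ball's true position is probably near x 87–88 mm and the centre line. An earlier two-view fix gave x 90 mm and z 13.5 mm, but y -5 mm, which is outside the 4 mm limit. I put that down to camera bias, since the walls hold a ball in the pocket to within about 3 mm.
- **Bolt:** it met a hard stop at 9.5 N. The knob is within 1 px of the fully-in position in the scene and side views, and about 5 px off in the wrist view.
- **Robot and surroundings:** the fingers are about 40 mm above the knob, with wrist force near zero. The two bottles beside the gutter looked in place in the pictures. I did not measure any of the bystanders again.

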